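Fit the filter cover on the bench dust box

TASK

Put the aluminium filter cover back on the dental bench's dust box: pull the red-knobbed bolt out to its stop, lay the cover gently, without dropping it, in the recess with its black grip bar on the side away from the bolt, and press it down on its stiff pads until it sits fully home and level. Then push the bolt fully back in so that it locks the cover, and let everything go. Leave the bottle, the plaster cast, the cup and the little jar standing where they are.

Things in the scene. Friction and masses are not known exactly. Their poses are not given: they have to be found in the camera images.
- dust_box: White fixed box, 116 (x) x 144 (y) x 45 mm high; origin at its underside's centre, z up. Recess in its top, centred: 76 (x) x 102 (y), 10 mm deep. A grey bracket (40 wide in y, top at 42 mm) carries the bolt on the -x side, out to x = -130 mm; two guides on the rim beside the bolt rise to 57 mm. A 28 mm hose stub sticks out 20 mm at +x.
- seat (a point): Centre of the recess floor, 35 mm above the bench; axes as the dust box (+x away from the bolt). Four orange pads, 12 mm across, at x = +-24, y = +-38 mm, start up to 5 mm above this floor, each at its own height; each sinks stiffly (about 3.2 N) until flush with the floor and stays where it is left.
- bolt (a joint): Sliding steel bolt of the dust box, m: 0 = home, tongue reaching 10 mm over the recess, 2.5 mm above the rim, blocking it; 0.022 = pulled out to its stop along the dust box's -x. A light spring (up to 1.3 N) is outweighed by friction (3 N), so it stays where it is left.
- bolt_knob (a point): Top centre of the bolt's upright red knob, 14 mm diameter, 30 mm tall (from 51 to 81 mm above the bench); it moves with the bolt. Dust-box x of the knob is -85 mm when home, -107 mm when out.
- cover: Aluminium cover plate, loose, 70 (x) x 96 (y) x 10 mm thick, 0.1 to 0.2 kg, lying flat on the bench; origin at its underside's centre, z up. Black grip bar on top, 12 (x) x 44 (y) x 20 mm tall, centred at x = +22 mm; the rest of the top is flat. Fully home: underside on the recess floor, top flush with the rim.
- cover_grip (a point): Top centre of the cover's grip bar, 30 mm above the cover's underside.
- bottle: Amber bottle, 52 mm diameter, 130 mm tall; origin at the centre of its underside. Bystander.
- cast: Plaster dental cast on a white base, 54 x 54 x 33 mm high; origin at the centre of its underside. Bystander.
- cup: White ceramic cup, 54 mm rim diameter, 50 mm tall; origin at the centre of its underside. Bystander.
- jar: Little white jar with a blue cap, 32 mm diameter, 45 mm tall, beside the bolt; origin at the centre of its underside. Bystander.
Not all that is in view belongs to the job. Several things have the shape of the cover; the one meant has the colours described above.

How it is judged:
On the way, in this order (a step that is already met when the one before it is completed fails the run):
1. the bolt is pulled out to its stop (value of joint bolt above 0.0195 m), for 0.2 s.
2. the cover is pressed fully home and level in the recess, grip bar away from the bolt, while the bolt is out (z of cover in the frame of seat between -0.002 and 0.002 m and horizontal distance between cover and seat below 0.006 m and angle between the z axis of cover and the z axis of seat, either way round below 0.025 rad and x of cover_grip in the frame of seat above 0.01 m and value of joint bolt above 0.012 m), for 0.3 s.
At the end, for the whole second after the job is handed in: Cover at rest in the recess: underside within 2 mm of its floor, centre within 6 mm of its centre, level within 0.025 rad, grip bar away from the bolt; bolt within 3.5 mm of home; bystanders upright within 0.2 rad and within 25 mm of their starts (z of cover in the frame of seat between -0.002 and 0.002 m and horizontal distance between cover and seat below 0.006 m and angle between the z axis of cover and the z axis of seat, either way round below 0.025 rad and x of cover_grip in the frame of seat above 0.01 m and value of joint bolt below 0.0035 m and linear speed of cover below 0.01 m/s and distance of each of bottle, cast, cup, jar from where it was at the start of the episode below 0.025 m and angle between each of bottle, cast, cup, jar's own z axis and vertical below 0.2 rad); the robot touches nothing.
It fails at once if the bottle is knocked over or shoved away (more than 25 mm or 0.5 rad) (distance of bottle from where it was at the start of the episode above 0.025 m or angle between bottle's own z axis and vertical above 0.5 rad).
It fails at once if the cast is knocked over or shoved away (more than 25 mm or 0.5 rad) (distance of cast from where it was at the start of the episode above 0.025 m or angle between cast's own z axis and vertical above 0.5 rad).
It fails at once if the cup is knocked over or shoved away (more than 25 mm or 0.5 rad) (distance of cup from where it was at the start of the episode above 0.025 m or angle between cup's own z axis and vertical above 0.5 rad).
It fails at once if the jar is knocked over or shoved away (more than 25 mm or 0.5 rad) (distance of jar from where it was at the start of the episode above 0.025 m or angle between jar's own z axis and vertical above 0.5 rad).
It fails at once if the cover is dropped onto the dust box (over 0.5 m/s just above the recess) (horizontal distance between cover and seat below 0.03 m and z of cover in the frame of seat below 0.02 m and linear speed of cover above 0.5 m/s).
It also fails if it takes over 61 s, if anything falls off the work surface, if the arm or the gripper's body presses on something with over 40 N, if the wrist force passes 120 N, or if a joint passes its speed limit or range.

ROBOT

A 7-joint arm with a two-finger parallel gripper is mounted at the origin on the work surface. World frame = base frame: x ahead of the robot, y to its left, z up, the work surface at z = 0. Lengths are in m, angles in rad, forces in N, time in s.
With the tool pointing down it reaches from about 0.4 to 0.925 m from the base axis. Payload 4.1 kg.
Tool frame: the origin (TCP) lies midway between the tips of the shut fingers; the grasp point (between the pads) lies 19 mm behind it (robot.grasp_offset is the distance from the TCP to the grasp point, in m); z points along the fingers, y is the line along which they close (so a half turn about z gives the same grasp; the last joint's range is limited). The gripper opens to 85 mm and grips with 20 to 120 N. Pads are 22 mm wide; open, the fingers measure 114 mm over their backs; the gripper's body (76 mm by 85 mm) begins 54 mm behind the grasp point. The pads swing forward as they close: fully open they stand 13 mm farther back than shut.
Start: joints at [-1.238, 0.398, 0.045, 1.537, -0.019, 1.207, -0.051], TCP at [0.272, 0.59, 0.231] pointing down, gripper open.
Joint ranges: [-2.82, 2.82], [-0.49, 2.23], [-1.37, 1.46], [0, 2.46], [-1.36, 4.5], [0.23, 2], [-2.94, 2.94]. Speed limits (rad/s): [2.57, 2.57, 3.14, 3.14, 3.14, 3.14, 3.14].

INTERFACE

Orientations are given as a unit quaternion [x, y, z, w].
In Python, from plant import get_obs, eyes, order, robot gives the robot as it stands.
- The arm moves only by the tool arm_command, never from a script. Its argument "moves" is a list of rows, each an object of numbers: "x", "y", "z": the shift along the tool's x, y, z each as a share of 0.02 m, from -1 to 1; "yaw": the turn about the tool's z as a share of 5 degrees, from -1 to 1. In form: [{"x": .., "y": .., "z": .., "yaw": ..}, ...]. A call has 1 to 10 rows; each row shifts and turns the commanded pose from where the row before left it, along the tool's axes as they then stand; what a row does not reach is not made up. A row lasts 1/10 s, in which the tool goes at most 50 mm and 8.59 degrees, less where a joint would pass 70% of its speed; a pose out of reach is approached as far as the arm can. A call with a number of a shift or a turn outside -1 to 1 is refused whole. A call with a gripper value outside its range is refused whole. "gripper" is the finger opening in mm, from 0 to 85.4, set as the call begins (left out, the last holds). The fingers move at their own pace and stop on an object; "squeeze" is the grip in N (left out, the last holds). Time passes only in rows, so rows that do not move let the fingers close. It gives the time, the measured TCP pose, the force, the opening and the grip force at its end, in the units of the state.
- get_obs(): the state, without advancing time (a new reading comes with each control period).
- eyes.get_image(name): name is "side" or "top"; returns the picture (400x640x3 uint8, red, green, blue); there is no depth.
- eyes.camera_info(name): a dict with "fx", "fy", "cx", "cy" (pixels), "dist_coeffs" ([k1, k2, p1, p2, k3] as OpenCV has them; the pictures are not rectified), "extrinsics" (4x4, takes a point from world to camera coordinates). Camera axes: x right, y down, z forward; pixel columns grow to the right and rows downward; lengths in m; the calibration is good to about 2 mm. A picture is of the moment at which its call begins. camera_info takes no time and is no camera call.
- order.sign_off(): hands the job in; it is judged then, once.
Trained networks look in the newest picture that a camera, given by its name, has taken for a name from the list of things; names that differ only in an ending like _2 or _b are one class to them, and where a whole thing is asked for, a point or a joint stands for the part that bears it (a point fixed in the world has none). Each returns a list of dicts, best first, with "conf" (0 to 1); they miss things now and then, are a little off and sometimes report something else, mostly with a low value. They report only what shows in the picture. A call takes as long as a camera call. They do not tell look-alikes from the thing itself.
- eyes.boxes_of(target, camera): "position" ([x, y, z] in m, in world coordinates, good to about 4 mm: the middle of the surface that is visible of it).
- eyes.silhouettes(target, camera): "mask" (400x640 bool, what is visible of it).
The state is a dict: "clock": time; "joint_pos": joint angles; "qvel": joint speeds; "joint_torque": joint torques, N m; "tcp_pos": TCP position; "eef_rot": TCP orientation; "contact_force": force on the tool from outside, world axes, zero at the start; "torque": the same for the moment, N m; "grip_width": finger opening in m; "grip_force": force on a finger pad.
Only numpy, scipy, OpenCV 4.12 (cv2) and the standard library are available. Lean on these libraries where they do the work, as an engineer would, in place of code of your own. Each camera call takes 0.05 s, during which the arm holds its last target. There are 200 camera calls.

## Working session

There is one attempt and no reset: what is moved stays moved. The work goes in short steps, Python scripts to look and compute and a tool call to move; the robot and the scene stay as the last step left them, time stands still between calls to the robot, and variables do not carry over. Pictures are saved under pics/ and viewed, at most 10 in all, crops included, and the job is handed in when it is done.

Besides the shell and the picture viewer there is one more tool, called after "Call:" by a JSON object that holds its "method" and its "body", one argument or row to a line. arm_command: Moves the arm, as the interface text tells. Shift numbers are shares of 0.02 m and turn numbers shares of 5 degrees, none past 1 either way. Its arguments: {"type":"object","properties":{"moves":{"type":"array"},"gripper":{"type":"number"},"squeeze":{"type":"number"}},"required":["moves"]}

```bash
mkdir -p pics; python3 - <<'E'
from plant import get_obs, eyes, order, robot
import cv2,numpy as np
for c in("top","side"):
    im=eyes.get_image(c); cv2.imwrite(f"pics/{c}0.png",im[:,:,::-1])
    i=eyes.camera_info(c); print(c,{k:np.round(v,4).tolist() for k,v in i.items()})
    for n in("dust_box","bolt_knob","cover","cover_grip","bottle","cast","cup","jar"):
        try:
            for d in eyes.boxes_of(n,c)[:5]: print(c,n,round(d['conf'],2),np.round(d['position'],3))
        except Exception as e: print(n,e)
o=get_obs(); print(o['clock'],o['tcp_pos'],o['eef_rot'],o['grip_width'])
E
```

```text
top {'fx': 504.2147, 'fy': 504.2147, 'cx': 320.9419, 'cy': 188.5118, 'dist_coeffs': [-0.0968, 0.0, 0.0, 0.0, 0.0], 'extrinsics': [[-0.0625, -0.998, 0.0015, 0.0742], [-0.9771, 0.0609, -0.2037, 0.5907], [0.2032, -0.0142, -0.979, 1.1539], [0.0, 0.0, 0.0, 1.0]]}
top dust_box 0.79 [ 0.593 -0.203  0.045]
top dust_box 0.74 [0.649 0.144 0.023]
top dust_box 0.71 [ 0.538 -0.214  0.05 ]
top bolt_knob 0.52 [ 0.535 -0.215  0.053]
top cover 0.85 [0.73  0.244 0.009]
top cover 0.63 [0.578 0.209 0.011]
top cover 0.57 [0.554 0.362 0.013]
top cover_grip 0.91 [0.551 0.358 0.007]
top cover_grip 0.9 [0.575 0.209 0.011]
top cover_grip 0.88 [0.735 0.242 0.012]
top bottle 0.56 [0.509 0.012 0.091]
top bottle 0.49 [ 0.591 -0.209  0.044]
top cast 0.78 [ 0.732 -0.208  0.023]
top cup 0.62 [0.648 0.144 0.022]
top jar 0.58 [ 0.505 -0.137  0.043]
side {'fx': 418.0033, 'fy': 418.0033, 'cx': 324.2631, 'cy': 201.3339, 'dist_coeffs': [-0.011, 0.0, 0.0, 0.0, 0.0], 'extrinsics': [[0.7455, -0.6661, -0.0232, -0.4278], [-0.4138, -0.4352, -0.7996, 0.3429], [0.5225, 0.6057, -0.6001, 0.7494], [0.0, 0.0, 0.0, 1.0]]}
side dust_box 0.97 [ 0.581 -0.221  0.046]
side bolt_knob 0.69 [ 0.525 -0.221  0.052]
side cover 0.94 [0.572 0.197 0.008]
side cover 0.69 [0.553 0.348 0.008]
side cover 0.67 [ 0.523 -0.223  0.05 ]
side cover 0.55 [0.727 0.237 0.008]
side cover_grip 0.64 [0.57  0.199 0.013]
side bottle 0.59 [ 0.505 -0.008  0.071]
side cast 0.87 [ 0.724 -0.22   0.027]
side cup 0.63 [0.632 0.131 0.032]
side jar 0.67 [ 0.502 -0.142  0.037]
0.9 [0.27200606 0.59038514 0.23136524] [2.14197640e-01 9.76790339e-01 7.41955409e-05 1.12613622e-05] 0.08518893561965783
```

View pics/top0.png

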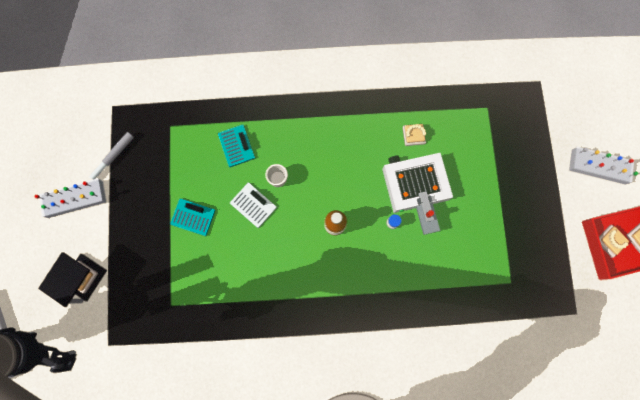

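View pics/side0.png

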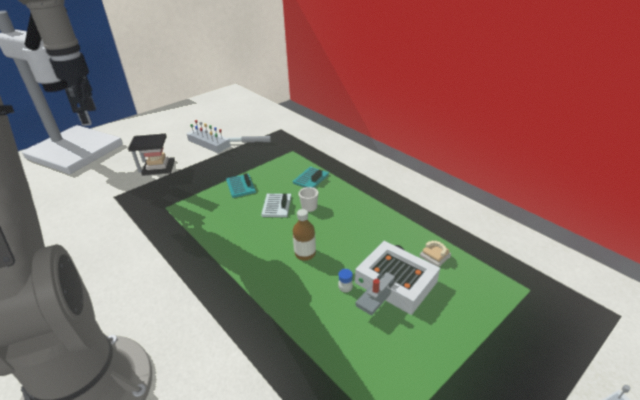

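Top view: the cover candidates are teal at (237,145), teal at (193,216) and bare aluminium with a black bar at (253,205). The description fits the one at (253,205). The dust box is at (418,182) and the knob at (430,213).

```bash
cat > h.py <<'E'
import cv2,numpy as np
from plant import get_obs, eyes, order, robot
def cam(c):
    i=eyes.camera_info(c);K=np.array([[i['fx'],0,i['cx']],[0,i['fy'],i['cy']],[0,0,1]]);return K,np.array(i['dist_coeffs']),np.array(i['extrinsics'])
def proj(c,P):
    K,d,E=cam(c);return cv2.projectPoints(np.array(P,float).reshape(-1,3),cv2.Rodrigues(E[:3,:3])[0],E[:3,3],K,d)[0][:,0]
def unproj(c,uv,z):
    K,d,E=cam(c);n=cv2.undistortPoints(np.array(uv,float).reshape(-1,1,2),K,d)[:,0]
    r=np.c_[n,np.ones(len(n))]@E[:3,:3];o=-E[:3,:3].T@E[:3,3]
    return o+r*((z-o[2])/r[:,2])[:,None]
E
python3 - <<'E'
from h import *
im=cv2.imread('pics/top0.png')
a=cv2.resize(im[170:240,215:295],None,fx=5,fy=5,interpolation=2)
b=cv2.resize(im[145:242,370:460],None,fx=5,fy=5,interpolation=2)
h=max(a.shape[0],b.shape[0]);f=lambda x:cv2.copyMakeBorder(x,0,h-x.shape[0],0,0,0)
cv2.imwrite('pics/crop.png',cv2.resize(np.hstack([f(a),f(b)]),None,fx=.94,fy=.94))
# cover: not green
hsv=cv2.cvtColor(im,cv2.COLOR_BGR2HSV)
ng=~((hsv[...,0]>40)&(hsv[...,0]<80)&(hsv[...,1]>90))
for nm,(x0,y0,x1,y1) in dict(cover=(225,176,282,232)).items():
    m=np.zeros(ng.shape,np.uint8);m[y0:y1,x0:x1]=ng[y0:y1,x0:x1]
    cs=cv2.findContours(m,0,2)[0];c=max(cs,key=cv2.contourArea);print(nm,cv2.contourArea(c),cv2.boxPoints(cv2.minAreaRect(c)).tolist())
    W=unproj('top',c.reshape(-1,2),.010)[:,:2].astype(np.float32);r=cv2.minAreaRect(W);print(r,cv2.boxPoints(r).tolist())
E
```

```text
cover 1070.5 [[228.5132598876953, 202.6990966796875], [247.6548614501953, 180.822998046875], [277.035400390625, 206.53097534179688], [257.893798828125, 228.40707397460938]]
((0.5743607878684998, 0.20905064046382904), (0.0992572158575058, 0.07227154076099396), 45.53815841674805) [[0.51380854845047, 0.19894057512283325], [0.5653899312019348, 0.14831912517547607], [0.6349130272865295, 0.21916070580482483], [0.5833316445350647, 0.269782155752182]]
```

View pics/crop.png

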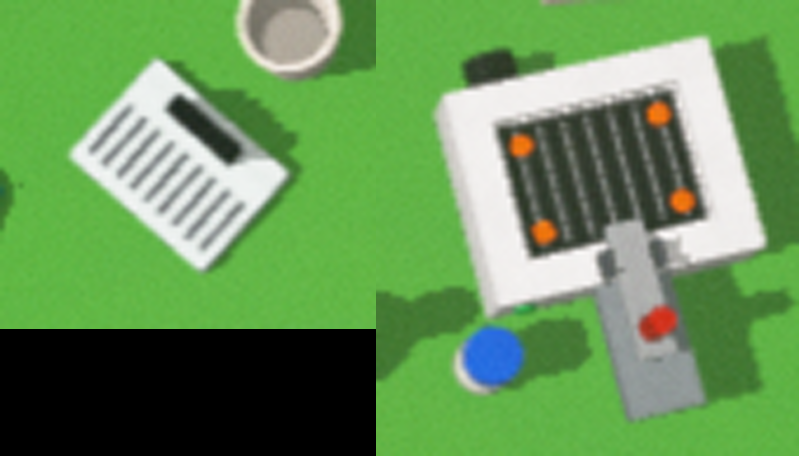

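The crop confirms it: the bare aluminium plate has its black bar toward the upper right, near (203,128) in the crop. The box's four orange pads and the red knob are clear, with the jar left of the bolt. Next I fit the poses in both cameras.

```bash
cat > fit.py <<'E'
from h import *
from scipy.optimize import minimize
def box(x0,x1,y0,y1,z0,z1): return np.array([[x,y,z] for x in(x0,x1) for y in(y0,y1) for z in(z0,z1)])
COVER=[box(-.035,.035,-.048,.048,0,.01),box(.016,.028,-.022,.022,.01,.03)]
BOX=[box(-.058,.058,-.072,.072,0,.045),box(-.13,-.058,-.02,.02,0,.042),box(.058,.078,-.014,.014,.009,.037)]
def tf(p,P): c,s=np.cos(p[2]),np.sin(p[2]);return np.c_[P[:,0]*c-P[:,1]*s+p[0],P[:,0]*s+P[:,1]*c+p[1],P[:,2]]
def render(c,p,parts):
    m=np.zeros((1600,2560),np.uint8)
    for P in parts: cv2.fillConvexPoly(m,cv2.convexHull(((proj(c,tf(p,P))+.5)*4*16).astype(np.int32)),1,shift=4)
    return cv2.resize(m.astype(np.float32),(640,400),interpolation=cv2.INTER_AREA)
def loss(p,masks,parts):
    p=np.array(p);t=0
    for c,m in masks.items():
        r=render(c,p,parts);t+=np.abs(r-m).sum()/r.sum()
    return t
def fit(p0,masks,parts):
    S=np.array([.01,.01,.1])
    r=minimize(lambda q:loss(q*S,masks,parts),np.array(p0)/S,method='Nelder-Mead',options=dict(initial_simplex=np.array(p0)/S+np.vstack([np.zeros(3),np.eye(3)*.6]),maxiter=120))
    return np.round(r.x*S,4),round(r.fun,3)
E
cat > f1.py <<'E'
from fit import *
def ng(c):
    h=cv2.cvtColor(cv2.imread(f'pics/{c}0.png'),cv2.COLOR_BGR2HSV)
    return ~((h[...,0]>40)&(h[...,0]<80)&(h[...,1]>90))
def mk(c,p,parts,pad):
    m=cv2.dilate((render(c,p,parts)>0).astype(np.uint8),np.ones((pad,pad)))
    k=(ng(c)&(m>0)).astype(np.uint8);n,l,s,_=cv2.connectedComponentsWithStats(k,connectivity=4)
    return (l==1+np.argmax(s[1:,4])).astype(np.float32)
for nm,p0,parts in(('cover',[.574,.205,-.78],COVER),('box',[.6,-.205,.2],BOX)):
    ms={c:mk(c,p0,parts,15) for c in('top','side')}
    for c in ms: print(nm,c,fit(p0,{c:ms[c]},parts))
    print(nm,'both',fit(p0,ms,parts))
# pads and knob
uvp=np.array([[521,145],[658,113],[683,201],[543,233]])-[376,0];uvp=uvp/(4.7)+[370,145]
P=unproj('top',uvp,.039);print('pads',np.round(P,4).tolist(),P.mean(0))
for c in('top','side'):
    h=cv2.cvtColor(cv2.imread(f'pics/{c}0.png'),cv2.COLOR_BGR2HSV)
    m=((h[...,0]<6)|(h[...,0]>174))&(h[...,1]>150);x0,y0,x1,y1=(415,195,445,230) if c=='top' else (360,265,395,305)
    k=np.argwhere(m[y0:y1,x0:x1]);uv=k.mean(0)[::-1]+[x0,y0];print('knob',c,uv,len(k),unproj(c,[uv],.066))
E
python3 f1.py
```

```text
cover top (array([ 0.5754,  0.21  , -0.772 ]), np.float64(0.034))
cover side (array([ 0.5781,  0.2086, -0.8339]), np.float64(0.185))
cover both (array([ 0.5754,  0.2093, -0.7731]), np.float64(0.238))
box top (array([ 0.6038, -0.2034,  0.1633]), np.float64(0.081))
box side (array([ 0.6097, -0.2085,  0.0871]), np.float64(0.301))
box both (array([ 0.6044, -0.2036,  0.153 ]), np.float64(0.402))
pads [[0.6183, -0.1623, 0.039], [0.6311, -0.2367, 0.039], [0.583, -0.2449, 0.039], [0.5706, -0.1694, 0.039]] [ 0.60072841 -0.20332385  0.039     ]
knob top [429.73529412 213.29411765] 34 [[ 0.51661786 -0.21803941  0.066     ]]
knob side [375.61538462 281.38461538] 13 [[ 0.52760911 -0.21218899  0.066     ]]
```

```bash
cat > f2.py <<'E'
from fit import *
from scipy.optimize import least_squares
BOX.append(box(-.091,-.079,-.006,.006,.042,.081));BOX.append(box(-.06,-.04,-.018,.018,.04,.057))
obs={}
for c,(x0,y0,x1,y1) in dict(top=(385,150,455,210),side=(365,245,435,305)).items():
    im=cv2.imread(f'pics/{c}0.png');h=cv2.cvtColor(im,cv2.COLOR_BGR2HSV)
    m=((h[...,0]>=6)&(h[...,0]<18)&(h[...,1]>150)&(h[...,2]>150)).astype(np.uint8)
    q=np.zeros_like(m);q[y0:y1,x0:x1]=m[y0:y1,x0:x1]
    n,l,s,ce=cv2.connectedComponentsWithStats(q);print(c,[(np.round(ce[i],1).tolist(),int(s[i,4])) for i in range(1,n)])
    obs[c]=[ce[i] for i in range(1,n) if s[i,4]>=4]
PAD=np.array([[sx*.024,sy*.038,0] for sx in(1,-1) for sy in(1,-1)])
def res(q,cams):
    r=[]
    for c in cams:
        P=tf(q[:3],PAD);P[:,2]=.035+q[3:7];u=proj(c,P)
        for o in obs[c]:
            d=u-o;r+=list(d[np.argmin((d**2).sum(1))])
    return np.r_[r,(q[3:7]-.003)*200]
for cams in(['top'],['side'],['top','side']):
    s=least_squares(res,np.r_[.601,-.2035,.16,[.003]*4],args=(cams,),x_scale=[.01,.01,.1]+[.003]*4)
    print(cams,np.round(s.x,4),round(s.cost,2))
import f1
m=f1.mk('top',[.602,-.2034,.163],BOX,15);print(fit([.602,-.2034,.163],{'top':m},BOX))
E
python3 f2.py | grep -v -e knob -e both
```

```text
top [([429.7, 168.9], 18), ([400.5, 175.5], 16), ([434.8, 187.2], 19), ([405.2, 193.8], 19)]
side [([387.9, 257.1], 8), ([376.6, 269.2], 8), ([417.7, 271.8], 10), ([406.5, 285.0], 10)]
['top'] [ 0.6022 -0.2027  0.1601  0.0029  0.0029  0.003   0.0031] 0.03
['side'] [ 0.605  -0.2062  0.1643  0.0026  0.0031  0.0028  0.0032] 0.05
['top', 'side'] [ 0.6042 -0.2046  0.162   0.0015  0.0021  0.0017  0.0022] 3.43
cover top (array([ 0.5754,  0.21  , -0.772 ]), np.float64(0.034))
cover side (array([ 0.5781,  0.2086, -0.8339]), np.float64(0.185))Traceback (most recent call last):
  File "f2.py", line 22, in <module>
    import f1
  File "f1.py", line 11, in <module>
    for c in ms: print(nm,c,fit(p0,{c:ms[c]},parts))
                            ~~~^^^^^^^^^^^^^^^^^^^^
  File "fit.py", line 18, in fit
    r=minimize(lambda q:loss(q*S,masks,parts),np.array(p0)/S,method='Nelder-Mead',options=dict(initial_simplex=np.array(p0)/S+np.vstack([np.zeros(3),np.eye(3)*.6]),maxiter=120))
    res = _minimize_neldermead(fun, x0, args, callback, bounds=bounds,
                               **options)
    fxcc 
[... 341 characters left out ...]
y", line 14, in loss
    r=render(c,p,parts);t+=np.abs(r-m).sum()/r.sum()
  File "fit.py", line 9, in render
    for P in parts: cv2.fillConvexPoly(m,cv2.convexHull(((proj(c,tf(p,P))+.5)*4*16).astype(np.int32)),1,shift=4)
                                                          ~~~~^^^^^^^^^^^
  File "h.py", line 6, in proj
    K,d,E=cam(c);return cv2.projectPoints(np.array(P,float).reshape(-1,3),cv2.Rodrigues(E[:3,:3])[0],E[:3,3],K,d)[0][:,0]
          ~~~^^^
  File "h.py", line 4, in cam
    i=eyes.camera_info(c);K=np.array([[i['fx'],0,i['cx']],[0,i['fy'],i['cy']],[0,0,1]]);return K,np.array(i['dist_coeffs']),np.array(i['extrinsics'])
ValueError: time passes only in moves, steps and waits
```

```bash
cat > go.py <<'E'
import sys;from plant import get_obs;import numpy as np
from scipy.spatial.transform import Rotation as R
# usage: go.py x y z [tool-y world angle deg] : prints total shift in units of rows (0.02 m, 5deg), in axes as after the turn
o=get_obs();r=R.from_quat(o['eef_rot']).as_matrix();a=np.degrees(np.arctan2(r[1,1],r[0,1]))
t=[float(v) for v in sys.argv[1:]];b=t[3] if len(t)>3 else a
dyaw=-((b-a+180)%360-180);d=np.array(t[:3])-o['tcp_pos'];b=np.radians(b)
print('x %.2f y %.2f z %.2f yaw %.2f'%((d@[-np.sin(b),np.cos(b),0])/.02,(d@[np.cos(b),np.sin(b),0])/.02,-d[2]/.02,dyaw/5),'| ang %.2f'%a,'t %.1f'%o['clock'],np.round(o['tcp_pos'],4),'q',np.round(o['joint_pos'],2),'F',np.round(o['contact_force'],1))
E
echo
```

Call:
{"method": "arm_command", "body": {
  "moves": [
    {"x": -1,"yaw": 1},
    {"x": -1,"yaw": 1},
    {"x": -1,"yaw": 1},
    {"x": -1,"yaw": 1},
    {"x": -1,"yaw": 1},
    {"x": -1,"yaw": 1},
    {"x": -1,"yaw": 1},
    {"x": -1,"yaw": 1},
    {"x": -1,"yaw": 1},
    {"x": -1,"yaw": 1}
  ],
  "gripper": 50
}}

```text
$.moves[0]: bad value
```

```bash
python3 go.py 0.5196 -0.2177 0.064 9.3
```

```text
x -41.87 y 5.69 z 8.37 yaw 11.19 | ang 65.26 t 0.9 [0.272  0.5904 0.2314] q [-1.24  0.4   0.05  1.54 -0.02  1.21 -0.05] F [-0.4  0.6  0.1]
```

Call:
{"method": "arm_command", "body": {
  "moves": [
    {"x": -1,"y": 0,"z": 0,"yaw": 1},
    {"x": -1,"y": 0,"z": 0,"yaw": 1},
    {"x": -1,"y": 0,"z": 0,"yaw": 1},
    {"x": -1,"y": 0,"z": 0,"yaw": 1},
    {"x": -1,"y": 0,"z": 0,"yaw": 1},
    {"x": -1,"y": 0,"z": 0,"yaw": 1},
    {"x": -1,"y": 0,"z": 0,"yaw": 1},
    {"x": -1,"y": 0,"z": 0,"yaw": 1},
    {"x": -1,"y": 0,"z": 0,"yaw": 1},
    {"x": -1,"y": 0,"z": 0,"yaw": 1}
  ],
  "gripper": 50
}}

```text
clock: 1.9
tcp_pos: [0.4041, 0.4474, 0.2314]
eef_rot: [0.608, 0.794, 0.0, 0.0]
contact_force: [-0.5, -0.5, -0.6]
grip_width: 0.0498
grip_force: 0.0
```

```bash
python3 go.py 0.5196 -0.2177 0.064 9.3
```

```text
x -33.75 y 0.32 z 8.37 yaw 1.15 | ang 15.04 t 1.9 [0.4041 0.4474 0.2314] q [-1.12  0.32  0.27  1.66 -0.09  1.17 -0.56] F [-0.5 -0.5 -0.6]
```

Call:
{"method": "arm_command", "body": {
  "moves": [
    {"x": -1,"y": 0,"z": 0,"yaw": 0.58},
    {"x": -1,"y": 0,"z": 0,"yaw": 0.57},
    {"x": -1,"y": 0,"z": 0,"yaw": 0},
    {"x": -1,"y": 0,"z": 0,"yaw": 0},
    {"x": -1,"y": 0,"z": 0,"yaw": 0},
    {"x": -1,"y": 0,"z": 0,"yaw": 0},
    {"x": -1,"y": 0,"z": 0,"yaw": 0},
    {"x": -1,"y": 0,"z": 0,"yaw": 0},
    {"x": -1,"y": 0,"z": 0,"yaw": 0},
    {"x": -1,"y": 0,"z": 0,"yaw": 0}
  ]
}}

```text
clock: 2.9
tcp_pos: [0.4398, 0.2498, 0.2314]
eef_rot: [0.646, 0.763, 0.0, -0.0]
contact_force: [0.7, -0.5, -0.1]
grip_width: 0.0503
grip_force: 0.0
```

Call:
{"method": "arm_command", "body": {
  "moves": [
    {"x": -1,"y": 0,"z": 0,"yaw": 0},
    {"x": -1,"y": 0,"z": 0,"yaw": 0},
    {"x": -1,"y": 0,"z": 0,"yaw": 0},
    {"x": -1,"y": 0,"z": 0,"yaw": 0},
    {"x": -1,"y": 0,"z": 0,"yaw": 0},
    {"x": -1,"y": 0,"z": 0,"yaw": 0},
    {"x": -1,"y": 0,"z": 0,"yaw": 0},
    {"x": -1,"y": 0,"z": 0,"yaw": 0},
    {"x": -1,"y": 0,"z": 0,"yaw": 0},
    {"x": -1,"y": 0,"z": 0,"yaw": 0}
  ]
}}

```text
clock: 3.9
tcp_pos: [0.4724, 0.0527, 0.2314]
eef_rot: [0.646, 0.763, 0.0, -0.0]
contact_force: [0.2, 0.4, -0.7]
grip_width: 0.0497
grip_force: 0.0
```

Call:
{"method": "arm_command", "body": {
  "moves": [
    {"x": -1,"y": 0,"z": 0,"yaw": 0},
    {"x": -1,"y": 0,"z": 0,"yaw": 0},
    {"x": -1,"y": 0,"z": 0,"yaw": 0},
    {"x": -1,"y": 0,"z": 0,"yaw": 0},
    {"x": -1,"y": 0,"z": 0,"yaw": 0},
    {"x": -1,"y": 0,"z": 0,"yaw": 0},
    {"x": -1,"y": 0,"z": 0,"yaw": 0},
    {"x": -1,"y": 0,"z": 0.5,"yaw": 0},
    {"x": -1,"y": 0,"z": 1,"yaw": 0},
    {"x": -1,"y": 0,"z": 1,"yaw": 0}
  ]
}}

```text
clock: 4.9
tcp_pos: [0.5057, -0.1444, 0.1811]
eef_rot: [0.646, 0.763, 0.001, 0.0]
contact_force: [-0.4, 0.2, -1.0]
grip_width: 0.0499
grip_force: 0.0
```

```bash
python3 go.py 0.5196 -0.2177 0.064 9.3
```

```text
x -3.73 y 0.09 z 5.86 yaw 0.05 | ang 9.53 t 4.9 [ 0.5057 -0.1444  0.1811] q [-0.38  0.27  0.69  1.91 -0.2   1.03  0.56] F [-0.4  0.2 -1. ]
```

Call:
{"method": "arm_command", "body": {
  "moves": [
    {"x": -1,"y": 0,"z": 0,"yaw": 0.05},
    {"x": -1,"y": 0,"z": 0,"yaw": 0},
    {"x": -1,"y": 0.09,"z": 0.5,"yaw": 0},
    {"x": -0.73,"y": 0,"z": 1,"yaw": 0},
    {"x": 0,"y": 0,"z": 1,"yaw": 0},
    {"x": 0,"y": 0,"z": 1,"yaw": 0},
    {"x": 0,"y": 0,"z": 0.6,"yaw": 0}
  ],
  "gripper": 50,
  "squeeze": 40
}}

```text
clock: 5.6
tcp_pos: [0.5183, -0.2166, 0.0978]
eef_rot: [0.648, 0.762, -0.0, -0.001]
contact_force: [0.1, 0.8, 0.0]
grip_width: 0.05
grip_force: 0.0
```

```bash
python3 go.py 0.5196 -0.2177 0.064 9.3;python3 - <<'E'
from h import *
a=eyes.get_image('top')[160:250,375:465];b=eyes.get_image('side')[225:315,330:420]
cv2.imwrite('pics/knob.png',cv2.resize(np.hstack([a,b])[:,:,::-1],None,fx=4.4,fy=4.4,interpolation=2))
E
```

```text
x -0.07 y 0.06 z 1.69 yaw -0.01 | ang 9.24 t 5.6 [ 0.5183 -0.2166  0.0978] q [-0.18  0.46  0.64  1.9  -0.34  0.9   0.79] F [0.1 0.8 0. ]
```

View pics/knob.png

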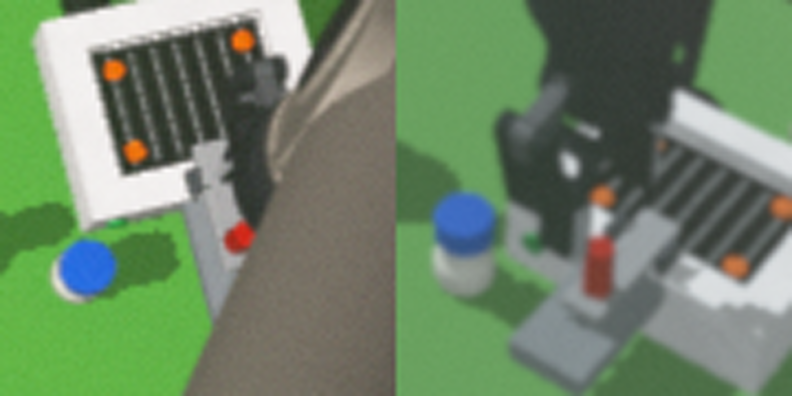

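```bash
python3 - <<'E'
from h import *
t=get_obs()['tcp_pos'];
for c,(x,y) in dict(top=(375,160),side=(330,225)).items():
    P=[t,[t[0],t[1],.081],[t[0],t[1],.051],t+[.025*.987,.025*.162,.003],t-[.025*.987,.025*.162,-.003]]
    print(c,np.round((proj(c,P)-[x,y])*4.4).tolist())
E
```

```text
top [[250.0, 223.0], [243.0, 228.0], [231.0, 236.0], [238.0, 176.0], [263.0, 268.0]]
side [[196.0, 215.0], [194.0, 241.0], [191.0, 285.0], [227.0, 179.0], [165.0, 244.0]]
```

The view shows the fingers straddling the red knob (left panel (240,236), right panel (599,265)) along the bolt axis. I'll descend and close.

Call:
{"method": "arm_command", "body": {
  "moves": [
    {"x": -0.1,"y": 0.06,"z": 0.7,"yaw": 0},
    {"x": 0,"y": 0,"z": 0.6,"yaw": 0},
    {"x": 0,"y": 0,"z": 0.35,"yaw": 0},
    {"x": 0,"y": 0,"z": 0,"yaw": 0}
  ]
}}

```text
clock: 6.1
tcp_pos: [0.5203, -0.2176, 0.0651]
eef_rot: [0.648, 0.762, -0.0, -0.001]
contact_force: [0.1, -0.4, 0.4]
grip_width: 0.0499
grip_force: 0.0
```

Call:
{"method": "arm_command", "body": {
  "moves": [
    {"x": 0,"y": 0,"z": 0,"yaw": 0},
    {"x": 0,"y": 0,"z": 0,"yaw": 0},
    {"x": 0,"y": 0,"z": 0,"yaw": 0},
    {"x": 0,"y": 0,"z": 0,"yaw": 0},
    {"x": 0,"y": 0,"z": 0,"yaw": 0},
    {"x": 0,"y": 0,"z": 0,"yaw": 0}
  ],
  "gripper": 5
}}

```text
clock: 6.7
tcp_pos: [0.5195, -0.2186, 0.0668]
eef_rot: [0.648, 0.762, -0.001, -0.001]
contact_force: [-5.9, -0.1, 5.4]
grip_width: 0.0119
grip_force: 39.0
```

Call:
{"method": "arm_command", "body": {
  "moves": [
    {"x": 0,"y": -0.25,"z": 0,"yaw": 0},
    {"x": 0,"y": -0.25,"z": 0,"yaw": 0},
    {"x": 0,"y": -0.25,"z": 0,"yaw": 0},
    {"x": 0,"y": -0.25,"z": 0,"yaw": 0}
  ]
}}

```text
clock: 7.1
tcp_pos: [0.5025, -0.2214, 0.0668]
eef_rot: [0.648, 0.762, 0.001, 0.001]
contact_force: [4.3, 0.6, 0.2]
grip_width: 0.0119
grip_force: 39.2
```

```bash
python3 go.py 0.5196 -0.2177 0.064 9.3
```

```text
x 0.04 y 0.87 z 0.14 yaw -0.00 | ang 9.29 t 7.1 [ 0.5025 -0.2214  0.0668] q [-0.15  0.48  0.62  1.95 -0.37  0.82  0.84] F [4.3 0.6 0.2]
```

Call:
{"method": "arm_command", "body": {
  "moves": [
    {"x": 0,"y": -0.15,"z": 0,"yaw": 0},
    {"x": 0,"y": -0.15,"z": 0,"yaw": 0},
    {"x": 0,"y": 0,"z": 0,"yaw": 0},
    {"x": 0,"y": 0,"z": 0,"yaw": 0}
  ]
}}

```text
clock: 7.5
tcp_pos: [0.4976, -0.2222, 0.0669]
eef_rot: [0.647, 0.762, 0.001, 0.002]
contact_force: [7.3, 0.5, -0.1]
grip_width: 0.0121
grip_force: 39.3
```

Call:
{"method": "arm_command", "body": {
  "moves": [
    {"x": 0,"y": -0.2,"z": 0,"yaw": 0},
    {"x": 0,"y": 0,"z": 0,"yaw": 0},
    {"x": 0,"y": 0,"z": 0,"yaw": 0}
  ]
}}

```text
clock: 7.8
tcp_pos: [0.4975, -0.2222, 0.0669]
eef_rot: [0.647, 0.763, 0.003, 0.005]
contact_force: [14.9, 0.9, -8.6]
grip_width: 0.0119
grip_force: 39.3
```

Call:
{"method": "arm_command", "body": {
  "moves": [
    {"x": 0,"y": 0.25,"z": 0,"yaw": 0},
    {"x": 0,"y": 0,"z": 0,"yaw": 0}
  ]
}}

```text
clock: 8.0
tcp_pos: [0.4976, -0.2222, 0.0668]
eef_rot: [0.647, 0.762, 0.0, 0.001]
contact_force: [5.4, 0.9, 2.7]
grip_width: 0.0123
grip_force: 40.4
```

Call:
{"method": "arm_command", "body": {
  "moves": [
    {"x": 0,"y": 0,"z": 0,"yaw": 0},
    {"x": 0,"y": 0,"z": 0,"yaw": 0},
    {"x": 0,"y": 0,"z": 0,"yaw": 0},
    {"x": 0,"y": 0,"z": -0.5,"yaw": 0},
    {"x": 0,"y": 0,"z": -1,"yaw": 0},
    {"x": 0,"y": 0,"z": -1,"yaw": 0},
    {"x": 0,"y": 0,"z": -1,"yaw": 0},
    {"x": 0,"y": 0,"z": -1,"yaw": 0},
    {"x": 0,"y": 0,"z": -1,"yaw": 0},
    {"x": 0,"y": 0,"z": -0.5,"yaw": 0}
  ],
  "gripper": 45
}}

```text
clock: 9.0
tcp_pos: [0.4967, -0.2228, 0.1884]
eef_rot: [0.648, 0.762, 0.001, 0.001]
contact_force: [0.1, -0.8, 0.3]
grip_width: 0.045
grip_force: 0.0
```

```bash
python3 - <<'E'
import numpy as np
c,s=np.cos(-.772),np.sin(-.772);print(.576+.022*c,.2097+.022*s,np.degrees(-.772))
E
python3 go.py .5918 .1943 .1 -44.2
```

```text
0.5917633732133021 0.19435346733173425 -44.23234178409955
x 18.27 y -11.13 z 4.42 yaw 10.69 | ang 9.23 t 9.0 [ 0.4967 -0.2228  0.1884] q [-0.24  0.31  0.71  1.86 -0.23  1.06  0.72] F [ 0.1 -0.8  0.3]
```

Call:
{"method": "arm_command", "body": {
  "moves": [
    {"x": 1,"y": 0.4,"z": 0,"yaw": 0},
    {"x": 1,"y": 0.4,"z": 0,"yaw": 0},
    {"x": 1,"y": 0.4,"z": 0,"yaw": 0},
    {"x": 1,"y": 0.4,"z": 0,"yaw": 0},
    {"x": 1,"y": 0.4,"z": 0,"yaw": 0},
    {"x": 1,"y": 0.4,"z": 0,"yaw": 0},
    {"x": 1,"y": 0.4,"z": 0,"yaw": 0},
    {"x": 1,"y": 0.4,"z": 0,"yaw": 0},
    {"x": 1,"y": 0.4,"z": 0,"yaw": 0},
    {"x": 1,"y": 0.4,"z": 0,"yaw": 0}
  ]
}}

```text
clock: 10.0
tcp_pos: [0.5427, -0.0112, 0.1861]
eef_rot: [0.648, 0.762, -0.0, -0.0]
contact_force: [0.5, -0.3, -0.1]
grip_width: 0.0449
grip_force: 0.0
```

Call:
{"method": "arm_command", "body": {
  "moves": [
    {"x": 1,"y": 0.4,"z": 0,"yaw": 1},
    {"x": 1,"y": 0.2,"z": 0,"yaw": 1},
    {"x": 1,"y": 0,"z": 0,"yaw": 1},
    {"x": 1,"y": 0,"z": 0,"yaw": 1},
    {"x": 1,"y": -0.2,"z": 0,"yaw": 1},
    {"x": 1,"y": -0.2,"z": 0,"yaw": 1},
    {"x": 0.5,"y": 0,"z": 0,"yaw": 1},
    {"x": 0,"y": 0,"z": 0,"yaw": 1},
    {"x": 0,"y": 0,"z": 0,"yaw": 1},
    {"x": 0,"y": 0,"z": 0,"yaw": 1}
  ]
}}

```text
clock: 11.0
tcp_pos: [0.5569, 0.1192, 0.186]
eef_rot: [0.91, 0.415, -0.001, -0.0]
contact_force: [-0.5, 0.9, 0.1]
grip_width: 0.0453
grip_force: 0.0
```

```bash
python3 go.py .5918 .1943 .06 -44.2
```

```text
x 3.91 y -1.37 z 6.30 yaw 0.65 | ang -40.94 t 11.0 [0.5569 0.1192 0.186 ] q [-0.88  0.38  0.76  1.8  -0.3   1.08 -0.73] F [-0.5  0.9  0.1]
```

Call:
{"method": "arm_command", "body": {
  "moves": [
    {"x": 1,"y": -0.35,"z": 0,"yaw": 0.65},
    {"x": 1,"y": -0.35,"z": 0,"yaw": 0},
    {"x": 1,"y": -0.35,"z": 0.5,"yaw": 0},
    {"x": 0.9,"y": -0.32,"z": 1,"yaw": 0},
    {"x": 0,"y": 0,"z": 1,"yaw": 0},
    {"x": 0,"y": 0,"z": 1,"yaw": 0},
    {"x": 0,"y": 0,"z": 1,"yaw": 0},
    {"x": 0,"y": 0,"z": 1,"yaw": 0},
    {"x": 0,"y": 0,"z": 0.5,"yaw": 0},
    {"x": 0,"y": 0,"z": 0,"yaw": 0}
  ],
  "gripper": 36
}}

```text
clock: 12.0
tcp_pos: [0.5895, 0.1946, 0.0648]
eef_rot: [0.92, 0.391, -0.002, 0.0]
contact_force: [-0.4, 0.9, 0.4]
grip_width: 0.0361
grip_force: 0.0
```

```bash
python3 go.py .5918 .1943 .014 -44.2;python3 - <<'E'
from h import *
a=eyes.get_image('top')[160:240,215:305];b=eyes.get_image('side')[160:240,240:330]
cv2.imwrite('pics/cov.png',cv2.resize(np.hstack([a,b])[:,:,::-1],None,fx=4.4,fy=4.4,interpolation=2))
t=get_obs()['tcp_pos']
for c,(x,y) in dict(top=(215,160),side=(150,160)).items():
    P=[t,[t[0],t[1],.03],t+[.018*.717,-.018*.697,.003],t-[.018*.717,-.018*.697,-.003]]
    print(c,np.round((proj(c,P)-[x,y])*4.4).tolist())
E
```

```text
x 0.07 y 0.09 z 2.54 yaw 0.04 | ang -43.99 t 12.0 [0.5895 0.1946 0.0648] q [-0.86  0.61  0.65  1.77 -0.46  0.91 -0.78] F [-0.4  0.9  0.4]
top [[177.0, 146.0], [186.0, 159.0], [199.0, 120.0], [154.0, 170.0]]
side [[575.0, 117.0], [580.0, 165.0], [604.0, 113.0], [546.0, 113.0]]
```

View pics/cov.png

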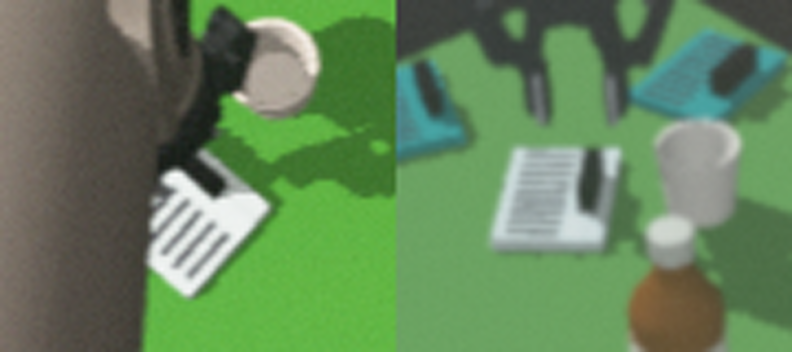

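The left panel shows the bar at (207,178) beside the cup. In the right panel the fingers at (540,100) and (612,100) straddle the bar at (592,180). Descending to grip.

```bash
python3 go.py .5922 .1932 .014 -44.2
```

```text
x -0.03 y 0.09 z 2.64 yaw 0.04 | ang -44.00 t 12.1 [0.5912 0.1949 0.0669] q [-0.86  0.61  0.65  1.77 -0.46  0.91 -0.78] F [-0.2 -0.3 -0.3]
```

Call:
{"method": "arm_command", "body": {
  "moves": [
    {"x": -0.03,"y": 0.09,"z": 0.7,"yaw": 0.04},
    {"x": 0,"y": 0,"z": 0.7,"yaw": 0},
    {"x": 0,"y": 0,"z": 0.6,"yaw": 0},
    {"x": 0,"y": 0,"z": 0.4,"yaw": 0},
    {"x": 0,"y": 0,"z": 0.2,"yaw": 0},
    {"x": 0,"y": 0,"z": 0,"yaw": 0},
    {"x": 0,"y": 0,"z": 0,"yaw": 0}
  ]
}}

```text
clock: 12.8
tcp_pos: [0.5921, 0.1933, 0.0145]
eef_rot: [0.921, 0.389, 0.0, 0.0]
contact_force: [-1.3, 0.6, 0.0]
grip_width: 0.0362
grip_force: 0.0
```

```bash
python3 go.py .5922 .1932 .014 -44.2
```

```text
x 0.00 y 0.01 z 0.03 yaw 0.00 | ang -44.19 t 12.8 [0.5921 0.1933 0.0145] q [-0.82  0.68  0.61  1.8  -0.51  0.83 -0.74] F [-1.3  0.6  0. ]
```

Call:
{"method": "arm_command", "body": {
  "moves": [
    {"x": 0,"y": 0,"z": 0,"yaw": 0},
    {"x": 0,"y": 0,"z": 0,"yaw": 0},
    {"x": 0,"y": 0,"z": 0,"yaw": 0},
    {"x": 0,"y": 0,"z": 0,"yaw": 0},
    {"x": 0,"y": 0,"z": 0,"yaw": 0},
    {"x": 0,"y": 0,"z": 0,"yaw": 0}
  ],
  "gripper": 4,
  "squeeze": 60
}}

```text
clock: 13.4
tcp_pos: [0.5923, 0.1934, 0.0151]
eef_rot: [0.921, 0.389, 0.001, -0.0]
contact_force: [-1.3, -0.9, 4.9]
grip_width: 0.01
grip_force: 62.6
```

```bash
python3 go.py .5922 .1932 .014 -44.2
```

```text
x -0.01 y 0.00 z 0.05 yaw 0.00 | ang -44.19 t 13.4 [0.5923 0.1934 0.0151] q [-0.82  0.68  0.61  1.8  -0.51  0.83 -0.74] F [-1.3 -0.9  4.9]
```

Call:
{"method": "arm_command", "body": {
  "moves": [
    {"x": 0,"y": 0,"z": -0.2,"yaw": 0},
    {"x": 0,"y": 0,"z": -0.5,"yaw": 0},
    {"x": 0,"y": 0,"z": -1,"yaw": 0},
    {"x": 0,"y": 0,"z": -1,"yaw": 0},
    {"x": 0,"y": 0,"z": -1,"yaw": 0},
    {"x": 0,"y": 0,"z": -1,"yaw": 0},
    {"x": 0,"y": 0,"z": -1,"yaw": 0},
    {"x": 0,"y": 0,"z": -1,"yaw": 0},
    {"x": 0,"y": 0,"z": -0.8,"yaw": 0},
    {"x": 0,"y": 0,"z": -0.3,"yaw": 0}
  ]
}}

```text
clock: 14.4
tcp_pos: [0.5925, 0.1934, 0.1722]
eef_rot: [0.921, 0.389, 0.001, -0.0]
contact_force: [0.2, 1.0, -0.9]
grip_width: 0.0104
grip_force: 61.6
```

```bash
python3 go.py .6248 -.2007 .0501 9.3; python3 go.py .6248 -.2007 .0501
```

```text
x -19.71 y -1.59 z 6.11 yaw -10.70 | ang -44.19 t 14.4 [0.5925 0.1934 0.1722] q [-0.92  0.49  0.73  1.69 -0.36  1.1  -0.85] F [ 0.2  1.  -0.9]
x -13.00 y 14.89 z 6.11 yaw -0.00 | ang -44.19 t 14.4 [0.5925 0.1934 0.1722] q [-0.92  0.49  0.73  1.69 -0.36  1.1  -0.85] F [ 0.2  1.  -0.9]
```

Call:
{"method": "arm_command", "body": {
  "moves": [
    {"x": -0.35,"y": 0.35,"z": 0,"yaw": -0.5},
    {"x": -0.75,"y": 0.65,"z": 0,"yaw": -1},
    {"x": -0.8,"y": 0.6,"z": 0,"yaw": -1},
    {"x": -0.85,"y": 0.55,"z": 0,"yaw": -1},
    {"x": -0.9,"y": 0.45,"z": 0,"yaw": -1},
    {"x": -0.9,"y": 0.35,"z": 0,"yaw": -1},
    {"x": -0.95,"y": 0.3,"z": 0,"yaw": -1},
    {"x": -1,"y": 0.2,"z": 0,"yaw": -1},
    {"x": -1,"y": 0.1,"z": 0,"yaw": -1},
    {"x": -1,"y": 0,"z": 0,"yaw": -1}
  ]
}}

```text
clock: 15.4
tcp_pos: [0.5905, 0.0027, 0.1696]
eef_rot: [0.685, 0.728, -0.001, -0.0]
contact_force: [-0.2, 0.6, -1.8]
grip_width: 0.0104
grip_force: 61.6
```

```bash
python3 go.py .6248 -.2007 .0501 9.3
```

```text
x -10.31 y 0.05 z 5.98 yaw -1.16 | ang 3.51 t 15.4 [0.5905 0.0027 0.1696] q [-0.53  0.4   0.58  1.77 -0.25  1.05  0.21] F [-0.2  0.6 -1.8]
```

Call:
{"method": "arm_command", "body": {
  "moves": [
    {"x": -1,"y": 0,"z": 0,"yaw": -0.8},
    {"x": -1,"y": 0,"z": 0,"yaw": -0.36},
    {"x": -1,"y": 0,"z": 0,"yaw": 0},
    {"x": -1,"y": 0,"z": 0,"yaw": 0},
    {"x": -1,"y": 0,"z": 0,"yaw": 0},
    {"x": -1,"y": 0,"z": 0,"yaw": 0},
    {"x": -1,"y": 0,"z": 0,"yaw": 0},
    {"x": -1,"y": 0,"z": 0,"yaw": 0},
    {"x": -1,"y": 0,"z": 0,"yaw": 0},
    {"x": -0.8,"y": 0,"z": 0,"yaw": 0}
  ]
}}

```text
clock: 16.4
tcp_pos: [0.619, -0.1916, 0.1696]
eef_rot: [0.649, 0.761, -0.001, -0.001]
contact_force: [-0.9, -0.5, -2.0]
grip_width: 0.0104
grip_force: 61.6
```

Call:
{"method": "arm_command", "body": {
  "moves": [
    {"x": 0,"y": 0,"z": 1,"yaw": 0},
    {"x": 0,"y": 0,"z": 1,"yaw": 0},
    {"x": 0,"y": 0,"z": 1,"yaw": 0},
    {"x": 0,"y": 0,"z": 0.7,"yaw": 0},
    {"x": 0,"y": 0,"z": 0.5,"yaw": 0},
    {"x": 0,"y": 0,"z": 0,"yaw": 0},
    {"x": 0,"y": 0,"z": 0,"yaw": 0}
  ]
}}

```text
clock: 17.1
tcp_pos: [0.6199, -0.1905, 0.0867]
eef_rot: [0.649, 0.761, 0.0, 0.0]
contact_force: [-0.1, 0.6, -2.0]
grip_width: 0.0102
grip_force: 61.5
```

```bash
python3 go.py .6248 -.2007 .0501 9.3;python3 - <<'E'
from h import *
a=eyes.get_image('top')[145:235,375:465];b=eyes.get_image('side')[225:315,345:435]
cv2.imwrite('pics/pl.png',cv2.resize(np.hstack([a,b])[:,:,::-1],None,fx=4.4,fy=4.4,interpolation=2))
E
```

```text
x -0.54 y 0.16 z 1.83 yaw -0.04 | ang 9.11 t 17.1 [ 0.6199 -0.1905  0.0867] q [-0.15  0.59  0.54  1.69 -0.36  0.96  0.68] F [-0.1  0.6 -2. ]
```

View pics/pl.png

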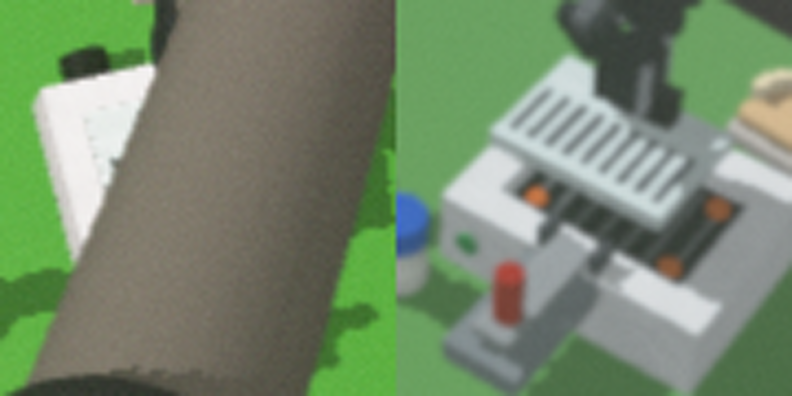

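In the right panel the bolt is out and the cover is held level over the recess: left corner (493,130), front corner (658,218). In the left panel the arm hides most of it. I'll check the offset within the same camera.

```bash
cat > chk.py <<'E'
from fit import *
from h import *
im=cv2.imread('pics/pl.png')
t=np.array([.6199,-.1905,.0867]);y=np.radians(9.11)
c0=t[:2]-.022*np.array([np.cos(y),np.sin(y)])
C=np.array([[-.035,.048,.01],[-.035,-.048,.01],[.035,.048,.01],[.035,-.048,.01],[-.035,.048,0],[-.035,-.048,0]])+[0,0,t[2]-.0151]
P=tf([c0[0]+.0019,c0[1]-.002,y],C)
print(np.round((proj('side',P)-[345,225]+.0)*4.4+[396,0]).tolist())
# recess corner & knob-check
B=tf([.605,-.2062,.164],np.array([[sx*.024,sy*.038,.038] for sx in(1,-1) for sy in(1,-1)]));print(np.round((proj('side',B)-[345,225])*4.4+[396,0]).tolist())
x=tf([c0[0]+.0029,c0[1]-.002,y],C);print(np.round((proj('side',x)-proj('side',P))*4.4,1)[0],np.round((proj('side',tf([c0[0]+.0019,c0[1]-.001,y],C))-proj('side',P))*4.4,1)[0])
E
python3 chk.py
```

```text
[[487.0, 129.0], [658.0, 218.0], [565.0, 53.0], [732.0, 134.0], [486.0, 144.0], [656.0, 233.0]]
[[585.0, 141.0], [716.0, 206.0], [534.0, 194.0], [667.0, 264.0]]
[ 1.4 -1. ] [-1.5 -1. ]
```

Call:
{"method": "arm_command", "body": {
  "moves": [
    {"x": -0.3,"y": 0.1,"z": 0.3,"yaw": -0.04},
    {"x": -0.24,"y": 0.06,"z": 0.4,"yaw": 0},
    {"x": 0,"y": 0,"z": 0.3,"yaw": 0},
    {"x": 0,"y": 0,"z": 0,"yaw": 0},
    {"x": 0,"y": 0,"z": 0,"yaw": 0},
    {"x": 0,"y": 0,"z": 0,"yaw": 0}
  ]
}}

```text
clock: 17.8
tcp_pos: [0.6246, -0.2004, 0.0664]
eef_rot: [0.647, 0.762, 0.0, 0.0]
contact_force: [-0.5, 0.6, -1.2]
grip_width: 0.0107
grip_force: 61.6
```

```bash
python3 go.py .6248 -.2007 .0501 9.3
```

```text
x -0.02 y 0.01 z 0.81 yaw 0.00 | ang 9.32 t 17.8 [ 0.6246 -0.2004  0.0664] q [-0.12  0.63  0.52  1.68 -0.37  0.93  0.71] F [-0.5  0.6 -1.2]
```

Lower slowly into the recess.

Call:
{"method": "arm_command", "body": {
  "moves": [
    {"x": 0,"y": 0,"z": 0.15,"yaw": 0},
    {"x": 0,"y": 0,"z": 0.15,"yaw": 0},
    {"x": 0,"y": 0,"z": 0.1,"yaw": 0},
    {"x": 0,"y": 0,"z": 0.1,"yaw": 0},
    {"x": 0,"y": 0,"z": 0,"yaw": 0}
  ]
}}

```text
clock: 18.3
tcp_pos: [0.6242, -0.2003, 0.0559]
eef_rot: [0.647, 0.762, -0.0, -0.0]
contact_force: [0.1, 0.5, -2.0]
grip_width: 0.0102
grip_force: 61.6
```

```bash
python3 go.py .6248 -.2007 .0501 9.3
```

```text
x -0.02 y 0.03 z 0.29 yaw 0.00 | ang 9.32 t 18.3 [ 0.6242 -0.2003  0.0559] q [-0.12  0.64  0.52  1.69 -0.38  0.91  0.71] F [ 0.1  0.5 -2. ]
```

Call:
{"method": "arm_command", "body": {
  "moves": [
    {"x": 0,"y": 0,"z": 0.08,"yaw": 0},
    {"x": 0,"y": 0,"z": 0.08,"yaw": 0},
    {"x": 0,"y": 0,"z": 0.08,"yaw": 0},
    {"x": 0,"y": 0,"z": 0.06,"yaw": 0},
    {"x": 0,"y": 0,"z": 0,"yaw": 0},
    {"x": 0,"y": 0,"z": 0,"yaw": 0}
  ]
}}

```text
clock: 18.9
tcp_pos: [0.6249, -0.2006, 0.0519]
eef_rot: [0.647, 0.762, 0.001, 0.0]
contact_force: [-1.9, 2.4, 8.8]
grip_width: 0.0101
grip_force: 62.9
```

Call:
{"method": "arm_command", "body": {
  "moves": [
    {"x": 0,"y": 0,"z": 0.1,"yaw": 0},
    {"x": 0,"y": 0,"z": 0.1,"yaw": 0},
    {"x": 0,"y": 0,"z": 0,"yaw": 0},
    {"x": 0,"y": 0,"z": 0,"yaw": 0}
  ]
}}

```text
clock: 19.3
tcp_pos: [0.6248, -0.2006, 0.0501]
eef_rot: [0.647, 0.762, 0.001, -0.0]
contact_force: [-6.7, 3.3, 20.1]
grip_width: 0.01
grip_force: 64.5
```

Call:
{"method": "arm_command", "body": {
  "moves": [
    {"x": 0,"y": 0,"z": -0.2,"yaw": 0},
    {"x": 0,"y": 0,"z": 0,"yaw": 0}
  ]
}}

```text
clock: 19.5
tcp_pos: [0.625, -0.2007, 0.0509]
eef_rot: [0.647, 0.762, 0.0, 0.001]
contact_force: [-0.2, -0.4, -1.4]
grip_width: 0.0104
grip_force: 61.6
```

Call:
{"method": "arm_command", "body": {
  "moves": [
    {"x": 0,"y": 0,"z": 0,"yaw": 0},
    {"x": 0,"y": 0,"z": 0,"yaw": 0},
    {"x": 0,"y": 0,"z": 0,"yaw": 0},
    {"x": 0,"y": 0,"z": 0,"yaw": 0},
    {"x": 0,"y": 0,"z": -0.3,"yaw": 0},
    {"x": 0,"y": 0,"z": -1,"yaw": 0},
    {"x": 0,"y": 0,"z": -1,"yaw": 0},
    {"x": 0,"y": 0,"z": 0,"yaw": 0}
  ],
  "gripper": 32
}}

```text
clock: 20.3
tcp_pos: [0.6266, -0.2017, 0.0997]
eef_rot: [0.647, 0.762, 0.001, 0.003]
contact_force: [1.2, -0.5, 0.2]
grip_width: 0.0321
grip_force: 0.0
```

```bash
cat > pt.py <<'E'
import sys,numpy as np,subprocess
bx,by,z=map(float,sys.argv[1:4]);a=.162
subprocess.run(['python3','go.py',str(.6031+bx*np.cos(a)-by*np.sin(a)),str(-.2042+bx*np.sin(a)+by*np.cos(a)),str(z),'9.3'])
E
python3 pt.py -.018 .034 .06; python3 pt.py -.018 -.034 .06; python3 pt.py .019 .035 .06
```

```text
x 1.77 y -2.08 z 1.98 yaw 0.00 | ang 9.30 t 20.3 [ 0.6266 -0.2017  0.0997] q [-0.14  0.59  0.54  1.66 -0.35  0.98  0.69] F [ 1.2 -0.5  0.2]
x -1.63 y -2.08 z 1.98 yaw 0.00 | ang 9.30 t 20.3 [ 0.6266 -0.2017  0.0997] q [-0.14  0.59  0.54  1.66 -0.35  0.98  0.69] F [ 1.2 -0.5  0.2]
x 1.82 y -0.23 z 1.98 yaw 0.00 | ang 9.30 t 20.3 [ 0.6266 -0.2017  0.0997] q [-0.14  0.59  0.54  1.66 -0.35  0.98  0.69] F [ 1.2 -0.5  0.2]
```

Call:
{"method": "arm_command", "body": {
  "moves": [
    {"x": 0.9,"y": -1,"z": 0,"yaw": 0},
    {"x": 0.87,"y": -1,"z": 0,"yaw": 0},
    {"x": 0,"y": -0.08,"z": 0.5,"yaw": 0},
    {"x": 0,"y": 0,"z": 0.8,"yaw": 0},
    {"x": 0,"y": 0,"z": 0.6,"yaw": 0},
    {"x": 0,"y": 0,"z": 0.3,"yaw": 0},
    {"x": 0,"y": 0,"z": 0.2,"yaw": 0},
    {"x": 0,"y": 0,"z": 0.2,"yaw": 0},
    {"x": 0,"y": 0,"z": 0.1,"yaw": 0},
    {"x": 0,"y": 0,"z": 0,"yaw": 0}
  ],
  "gripper": 0
}}

```text
clock: 21.3
tcp_pos: [0.5779, -0.1728, 0.045]
eef_rot: [0.648, 0.762, 0.001, -0.001]
contact_force: [-6.3, 3.0, 17.8]
grip_width: 0.0001
grip_force: 9.1
```

```bash
python3 pt.py -.018 .034 .045
```

```text
x -0.05 y 0.09 z 0.00 yaw -0.01 | ang 9.27 t 21.3 [ 0.5779 -0.1728  0.045 ] q [-0.17  0.58  0.52  1.83 -0.38  0.84  0.7 ] F [-6.3  3.  17.8]
```

Call:
{"method": "arm_command", "body": {
  "moves": [
    {"x": 0,"y": 0,"z": 0.1,"yaw": 0},
    {"x": 0,"y": 0,"z": 0,"yaw": 0},
    {"x": 0,"y": 0,"z": 0,"yaw": 0}
  ]
}}

```text
clock: 21.6
tcp_pos: [0.5779, -0.1728, 0.045]
eef_rot: [0.648, 0.762, 0.001, -0.001]
contact_force: [-10.3, 4.6, 29.8]
grip_width: 0.0001
grip_force: 15.3
```

Call:
{"method": "arm_command", "body": {
  "moves": [
    {"x": 0,"y": 0,"z": -0.5,"yaw": 0},
    {"x": 0,"y": 0,"z": -0.3,"yaw": 0},
    {"x": -1,"y": 0.05,"z": 0,"yaw": 0},
    {"x": -1,"y": 0,"z": 0,"yaw": 0},
    {"x": -1,"y": 0,"z": 0,"yaw": 0},
    {"x": -0.4,"y": 0,"z": 0,"yaw": 0},
    {"x": 0,"y": 0,"z": 0.3,"yaw": 0},
    {"x": 0,"y": 0,"z": 0.3,"yaw": 0},
    {"x": 0,"y": 0,"z": 0.2,"yaw": 0},
    {"x": 0,"y": 0,"z": 0,"yaw": 0}
  ]
}}

```text
clock: 22.6
tcp_pos: [0.5898, -0.2386, 0.045]
eef_rot: [0.647, 0.762, 0.001, -0.001]
contact_force: [-9.0, 3.0, 31.5]
grip_width: 0.0001
grip_force: 15.8
```

```bash
python3 pt.py -.018 -.034 .045
```

```text
x -0.11 y 0.03 z -0.00 yaw 0.01 | ang 9.36 t 22.6 [ 0.5898 -0.2386  0.045 ] q [-0.05  0.62  0.51  1.75 -0.39  0.87  0.8 ] F [-9.   3.  31.5]
```

Call:
{"method": "arm_command", "body": {
  "moves": [
    {"x": 0,"y": 0,"z": -0.5,"yaw": 0},
    {"x": 0,"y": 0,"z": -0.4,"yaw": 0},
    {"x": -0.15,"y": 0.9,"z": 0,"yaw": 0},
    {"x": 0,"y": 0.95,"z": 0,"yaw": 0},
    {"x": 0,"y": 0,"z": 0,"yaw": 0}
  ]
}}

```text
clock: 23.1
tcp_pos: [0.6295, -0.2336, 0.0576]
eef_rot: [0.646, 0.764, 0.001, 0.0]
contact_force: [-0.1, 0.2, 0.7]
grip_width: 0.0
grip_force: 0.0
```

```bash
python3 pt.py .019 -.036 .045
```

```text
x -0.14 y -0.11 z 0.63 yaw 0.05 | ang 9.56 t 23.1 [ 0.6295 -0.2336  0.0576] q [-0.06  0.66  0.51  1.65 -0.39  0.93  0.76] F [-0.1  0.2  0.7]
```

Call:
{"method": "arm_command", "body": {
  "moves": [
    {"x": -0.14,"y": -0.1,"z": 0,"yaw": 0},
    {"x": 0,"y": 0,"z": 0.3,"yaw": 0},
    {"x": 0,"y": 0,"z": 0.3,"yaw": 0},
    {"x": 0,"y": 0,"z": 0.2,"yaw": 0},
    {"x": 0,"y": 0,"z": 0,"yaw": 0},
    {"x": 0,"y": 0,"z": 0,"yaw": 0}
  ]
}}

```text
clock: 23.7
tcp_pos: [0.6239, -0.2398, 0.0451]
eef_rot: [0.648, 0.762, 0.0, -0.001]
contact_force: [-6.5, 4.4, 18.5]
grip_width: -0.0
grip_force: 9.4
```

Call:
{"method": "arm_command", "body": {
  "moves": [
    {"x": 0,"y": 0,"z": -0.7,"yaw": 0},
    {"x": 0,"y": 0,"z": -1,"yaw": 0},
    {"x": 0.6,"y": 0,"z": -0.5,"yaw": 0},
    {"x": 1,"y": 0,"z": 0,"yaw": 0},
    {"x": 1,"y": 0,"z": 0,"yaw": 0},
    {"x": 1,"y": 0,"z": 0,"yaw": 0},
    {"x": 0,"y": 0,"z": 0.7,"yaw": 0},
    {"x": 0,"y": 0,"z": 0.8,"yaw": 0},
    {"x": 0,"y": 0,"z": 0,"yaw": 0}
  ]
}}

```text
clock: 24.6
tcp_pos: [0.6108, -0.1684, 0.0529]
eef_rot: [0.648, 0.762, -0.002, -0.002]
contact_force: [-0.7, 0.1, -0.1]
grip_width: 0.0001
grip_force: 0.0
```

```bash
python3 pt.py .019 .036 .045
```

```text
x 0.09 y 0.28 z 0.40 yaw -0.01 | ang 9.26 t 24.6 [ 0.6108 -0.1684  0.0529] q [-0.17  0.61  0.52  1.74 -0.37  0.89  0.67] F [-0.7  0.1 -0.1]
```

Call:
{"method": "arm_command", "body": {
  "moves": [
    {"x": 0.09,"y": 0.25,"z": 0,"yaw": 0},
    {"x": 0,"y": 0,"z": 0.2,"yaw": 0},
    {"x": 0,"y": 0,"z": 0.2,"yaw": 0},
    {"x": 0,"y": 0,"z": 0.2,"yaw": 0},
    {"x": 0,"y": 0,"z": 0.1,"yaw": 0},
    {"x": 0,"y": 0,"z": 0,"yaw": 0},
    {"x": 0,"y": 0,"z": 0,"yaw": 0}
  ]
}}

```text
clock: 25.3
tcp_pos: [0.6184, -0.1661, 0.0451]
eef_rot: [0.648, 0.762, 0.001, -0.0]
contact_force: [-5.1, 1.2, 16.1]
grip_width: -0.0
grip_force: 8.0
```

Call:
{"method": "arm_command", "body": {
  "moves": [
    {"x": 0,"y": 0,"z": -0.5,"yaw": 0},
    {"x": 0,"y": 0,"z": -1,"yaw": 0},
    {"x": 0,"y": 0,"z": -1,"yaw": 0},
    {"x": 0,"y": 0,"z": -1,"yaw": 0},
    {"x": -0.5,"y": -1,"z": 0,"yaw": 0},
    {"x": -0.5,"y": -1,"z": 0,"yaw": 0},
    {"x": -0.5,"y": -1,"z": 0,"yaw": 0},
    {"x": -0.2,"y": -1,"z": 0,"yaw": 0},
    {"x": 0,"y": -1,"z": 0,"yaw": 0},
    {"x": 0,"y": -1,"z": 0,"yaw": 0}
  ],
  "gripper": 45
}}

```text
clock: 26.3
tcp_pos: [0.5043, -0.2192, 0.1124]
eef_rot: [0.648, 0.762, 0.0, 0.0]
contact_force: [1.1, -0.1, -0.0]
grip_width: 0.0451
grip_force: 0.0
```

```bash
python3 pt.py -.107 -.001 .064;python3 - <<'E'
from h import *
b=eyes.get_image('side')[225:315,345:435];a=eyes.get_image('top')[145:235,375:465]
cv2.imwrite('pics/home.png',cv2.resize(np.hstack([a,b])[:,:,::-1],None,fx=4.4,fy=4.4,interpolation=2))
E
```

```text
x -0.11 y -0.35 z 2.42 yaw -0.01 | ang 9.27 t 26.3 [ 0.5043 -0.2192  0.1124] q [-0.15  0.4   0.6   1.92 -0.28  0.91  0.75] F [ 1.1 -0.1 -0. ]
```

View pics/home.png

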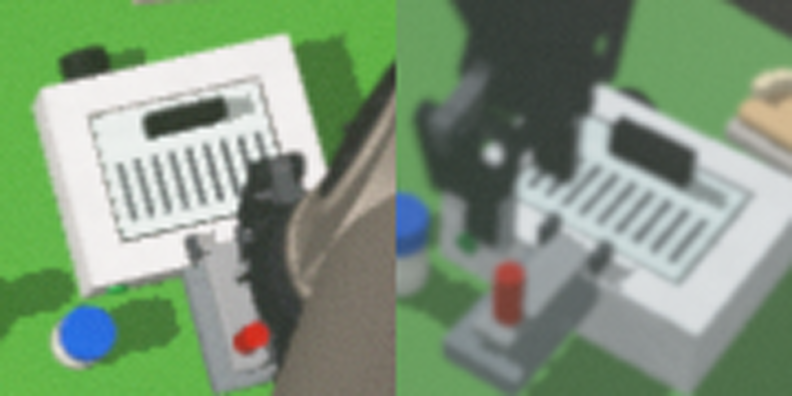

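The cover sits flush in the recess (left panel, around (185,150)) with its bar away from the bolt. The bolt is still out, knob at (252,338). Now I'll push the bolt home.

Call:
{"method": "arm_command", "body": {
  "moves": [
    {"x": -0.1,"y": -0.35,"z": 0.2,"yaw": 0},
    {"x": 0,"y": 0,"z": 0.8,"yaw": 0},
    {"x": 0,"y": 0,"z": 0.8,"yaw": 0},
    {"x": 0,"y": 0,"z": 0.5,"yaw": 0},
    {"x": 0,"y": 0,"z": 0.1,"yaw": 0},
    {"x": 0,"y": 0,"z": 0,"yaw": 0}
  ]
}}

```text
clock: 27.0
tcp_pos: [0.4989, -0.2217, 0.0641]
eef_rot: [0.647, 0.762, -0.0, -0.0]
contact_force: [-1.0, 0.5, 0.7]
grip_width: 0.0454
grip_force: 0.0
```

Call:
{"method": "arm_command", "body": {
  "moves": [
    {"x": 0,"y": 0,"z": 0,"yaw": 0},
    {"x": 0,"y": 0,"z": 0,"yaw": 0},
    {"x": 0,"y": 0,"z": 0,"yaw": 0},
    {"x": 0,"y": 0,"z": 0,"yaw": 0},
    {"x": 0,"y": 0,"z": 0,"yaw": 0}
  ],
  "gripper": 5,
  "squeeze": 40
}}

```text
clock: 27.5
tcp_pos: [0.499, -0.222, 0.065]
eef_rot: [0.647, 0.762, 0.0, 0.001]
contact_force: [-1.3, 0.8, 5.6]
grip_width: 0.0123
grip_force: 39.3
```

Call:
{"method": "arm_command", "body": {
  "moves": [
    {"x": 0,"y": 0.25,"z": 0,"yaw": 0},
    {"x": 0,"y": 0.25,"z": 0,"yaw": 0},
    {"x": 0,"y": 0.25,"z": 0,"yaw": 0},
    {"x": 0,"y": 0.2,"z": 0,"yaw": 0},
    {"x": 0,"y": 0.1,"z": 0,"yaw": 0},
    {"x": 0,"y": 0.1,"z": 0,"yaw": 0},
    {"x": 0,"y": 0,"z": 0,"yaw": 0},
    {"x": 0,"y": 0,"z": 0,"yaw": 0}
  ]
}}

```text
clock: 28.3
tcp_pos: [0.5195, -0.2187, 0.0649]
eef_rot: [0.648, 0.762, -0.001, -0.001]
contact_force: [-5.9, -0.2, 9.5]
grip_width: 0.0117
grip_force: 39.8
```

Call:
{"method": "arm_command", "body": {
  "moves": [
    {"x": 0,"y": 0.15,"z": 0,"yaw": 0},
    {"x": 0,"y": 0,"z": 0,"yaw": 0},
    {"x": 0,"y": 0,"z": 0,"yaw": 0}
  ]
}}

```text
clock: 28.6
tcp_pos: [0.5196, -0.2187, 0.0649]
eef_rot: [0.648, 0.762, -0.002, -0.004]
contact_force: [-11.0, 0.5, 15.2]
grip_width: 0.0118
grip_force: 40.4
```

The bolt is at its stop, 22 mm in. Relax, release and retreat.

Call:
{"method": "arm_command", "body": {
  "moves": [
    {"x": 0,"y": -0.15,"z": 0,"yaw": 0},
    {"x": 0,"y": 0,"z": 0,"yaw": 0}
  ]
}}

```text
clock: 28.8
tcp_pos: [0.5196, -0.2187, 0.065]
eef_rot: [0.648, 0.762, -0.0, -0.001]
contact_force: [-5.2, 0.2, 10.7]
grip_width: 0.0121
grip_force: 39.7
```

Call:
{"method": "arm_command", "body": {
  "moves": [
    {"x": 0,"y": 0,"z": 0,"yaw": 0},
    {"x": 0,"y": 0,"z": 0,"yaw": 0},
    {"x": 0,"y": 0,"z": 0,"yaw": 0},
    {"x": 0,"y": 0,"z": 0,"yaw": 0},
    {"x": 0,"y": 0,"z": -0.5,"yaw": 0},
    {"x": 0,"y": 0,"z": -1,"yaw": 0},
    {"x": 0,"y": 0,"z": -1,"yaw": 0},
    {"x": 0,"y": 0,"z": -1,"yaw": 0},
    {"x": 0,"y": 0,"z": -1,"yaw": 0},
    {"x": 0,"y": 0,"z": -1,"yaw": 0}
  ],
  "gripper": 45
}}

```text
clock: 29.8
tcp_pos: [0.5214, -0.2181, 0.1758]
eef_rot: [0.647, 0.762, 0.0, 0.0]
contact_force: [1.2, -0.1, -0.8]
grip_width: 0.0451
grip_force: 0.0
```

Call:
{"method": "arm_command", "body": {
  "moves": [
    {"x": 0,"y": -0.8,"z": 0,"yaw": 0},
    {"x": 0,"y": -0.8,"z": 0,"yaw": 0},
    {"x": 0,"y": -0.5,"z": 0,"yaw": 0},
    {"x": 0,"y": 0,"z": 0,"yaw": 0},
    {"x": 0,"y": 0,"z": 0,"yaw": 0}
  ]
}}

```text
clock: 30.3
tcp_pos: [0.4805, -0.2246, 0.1746]
eef_rot: [0.647, 0.762, 0.0, 0.0]
contact_force: [0.6, 0.3, -0.2]
grip_width: 0.0451
grip_force: 0.0
```

```bash
python3 - <<'E'
from h import *
b=eyes.get_image('side')[205:315,325:435];a=eyes.get_image('top')[125:235,370:480]
cv2.imwrite('pics/end.png',cv2.resize(np.hstack([a,b])[:,:,::-1],None,fx=3.6,fy=3.6,interpolation=2))
E
```

```text
(no output)
```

View pics/end.png

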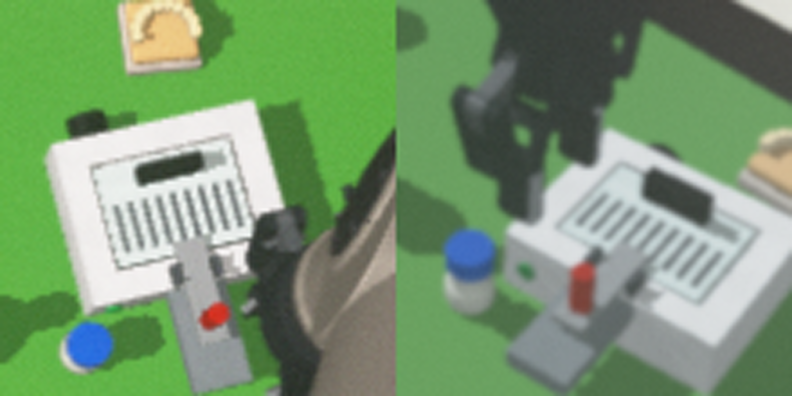

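The bolt tongue reaches over the flush cover (left panel (192,250)), the knob is home at (214,316), and the jar and cast stand where they were. The gripper is clear, so I'm handing in.

```bash
python3 -c "
from plant import order
print(order.sign_off())"
```

```text
the job is handed in; nothing more can be done
None
```

I handed the job in at about 30 s of the 61 s allowed: the cover is flush in the recess with its grip bar away from the bolt, the bolt is pushed back to its stop over it, and the gripper is clear; no verdict came back.

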